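# Click the filter wheel round to green

### The job

Using a fingertip on the lobes of its edge, lightly flick the filter wheel of the lens inspection station counterclockwise (seen from above), click by click, until the green filter has clicked in at the tip of the white arrow, and never run past it. Nothing is to be gripped or lifted: leave the two lens modules and the little cleaner bottle standing where they are, and finish with the hand clear.

Things in the scene. Friction and masses are not known exactly. Their poses are not given: they have to be found in the camera images.
- station: Lens inspection station fixed to the bench: grey base plate 250 x 180 mm, top 22 mm above the bench (x -90 to 160, y -90 to 90 mm in its frame), with the flat filter wheel on it. Origin: on the bench straight under the wheel's axle; z up; x points from the axle to the white arrow, on the side away from the robot (yaw within 0.6 rad).
- axle (a point): Axle of the filter wheel, level with the disc's top, 44 mm above the bench; fixed to the station. The disc: aluminium, radius 50 mm, 30 to 44 mm above the bench; steel hub cap of radius 12 mm, top at 48 mm; eight coloured round filters 22 mm across on its top face, 34 mm from the axle, 45 degrees apart.
- edge (a point): Fixed point of the station over the wheel's robot-side edge, opposite the arrow, 60 mm from the axle, 37 mm above the bench. Eight rounded lobes, 12 mm wide, 30 to 44 mm above the bench, reach out to 66 mm from the axle, half-way between filters. In a click the gaps between them (33 mm clear at 60 mm radius) centre on multiples of 45 degrees from station x, one of them here.
- pointer (a point): Tip of the white arrow, 48 mm above the bench, 78 mm from the axle along station x, pointing at the axle. It lies on a black block 45 x 50 mm, 48 mm high (x 76.5 to 121.5 mm) with a lens module on its far side. The rest of the wheel's edge is free all round; under the lobes are 8 mm of air, then the base plate.
- wheel (a joint): Wheel angle, rad, growing counterclockwise from above; 0 = green at the arrow. One click is 0.785; starts 2 to 5 clicks before green (rarely perched on a hump). A sprung ball holds each click: a push of 4 to 10 N on a lobe takes it over the hump half-way (0.39), then it snaps on. Stop at -4.4, so never clockwise. At the arrow: black -3.93, purple, blue, white, red, green 0, orange.
- module_a: Bystander: black lens module standing on its green 36 mm square board, lens up, 50 mm high, 32 mm across the head, 40 g, loose. Origin at the centre of its underside.
- module_b: Bystander: a second lens module, same as the first.
- cleaner: Bystander: small white lens-cleaner bottle with a blue cap, 40 mm across, 85 mm high, loose. Origin at the centre of its underside.

How it is judged:
By the outcome, as a careful person would: the job done as asked, in the order asked, and still so for the second after the job is handed in, with the robot touching nothing.
It also fails if it takes over 58 s, if anything falls off the work surface, if the arm or the gripper's body presses on something with over 40 N, if the wrist force passes 120 N, or if a joint passes its speed limit or range.

### The arm

A 7-joint arm with a two-finger parallel gripper is mounted at the origin on the work surface. World frame = base frame: x ahead of the robot, y to its left, z up, the work surface at z = 0. Lengths are in m, angles in rad, forces in N, time in s.
With the tool pointing down it reaches from about 0.4 to 0.85 m from the base axis. Payload 6.9 kg.
Tool frame: the origin (TCP) lies midway between the tips of the shut fingers; the grasp point (between the pads) lies bot.grip_point_offset behind it (bot.grip_point_offset is the distance from the TCP to the grasp point, in m); z points along the fingers, x is the direction in which the jaws open and shut, and the axes are right-handed (so a half turn about z gives the same grasp; the last joint's range is limited). The gripper opens to 85 mm and grips with 20 to 120 N. Pads are 22 mm wide; open, the fingers measure 114 mm over their backs; the gripper's body (76 mm by 85 mm) begins 54 mm behind the grasp point. The pads swing forward as they close: fully open they stand 13 mm farther back than shut.
Start: joints at [1.312, 0.507, -0.238, 1.5, 0.126, 1.149, -0.155], TCP at [0.223, -0.584, 0.231] pointing down, gripper open.
Joint ranges: [-3.08, 3.08], [-0.24, 2.05], [-1.43, 1.35], [0, 2.5], [-1.52, 4.66], [0.17, 1.96], [-2.89, 2.89]. Speed limits (rad/s): [2.39, 2.39, 3.14, 3.14, 3.14, 3.14, 3.14].

### API

Orientations are given as a unit quaternion [x, y, z, w].
In Python, from workcell import bot, camera, camera_params, boxes_of, masks_of gives the robot as it stands.
- The arm moves only by the tool apply_moves, never from a script. Its argument "plan" is one flat list of numbers, 5 for each row, row after row: the opening, from -1 (shut) to 1 (fully open), then the shift along the tool's x, y, z in m, then the turn about the tool's z in degrees. In form: [fingers, tx, ty, tz, turn, fingers, tx, ty, tz, turn, ...]. A call has 1 to 20 rows; each row shifts and turns the commanded pose from where the row before left it, along the tool's axes as they then stand; what a row does not reach is not made up. A row lasts 1/8 s, in which the tool goes at most 62.5 mm and 10.7 degrees, less where a joint would pass 70% of its speed; a pose out of reach is approached as far as the arm can. A call is refused whole if a number of a shift passes 0.0625 or a number of a turn 10.7, either way. A call with a gripper value outside its range is refused whole. The fingers move at their own pace and stop on an object; "newtons" is the grip in N (left out, the last holds). Time passes only in rows, so rows that do not move let the fingers close. It gives the time, the measured TCP pose, the force and the opening at its end, in the units of the state.
- bot.get_obs(): the state, without advancing time (a new reading comes with each control period).
- camera(name): name is "side" or "top"; returns the picture (420x560x3 uint8, blue, green, red); there is no depth.
- camera_params(name): a dict with "intrinsics" (3x3 intrinsics, pixels), "k1" (the pictures are not rectified: a ray, as slopes to the right and down, at radius r is drawn at 1 + k1 r^2 times it, then the intrinsics apply), "world_to_cam" (4x4, takes a point from world to camera coordinates). Camera axes: x right, y down, z forward; pixel columns grow to the right and rows downward; lengths in m; the calibration is good to about 2 mm. A picture is of the moment at which its call begins. camera_params takes no time and is no camera call.
- bot.close_job(): hands the job in, once; it reports no verdict.
Trained networks look in the newest picture that a camera, given by its name, has taken for a name from the list of things; names that differ only in an ending like _2 or _b are one class to them, and where a whole thing is asked for, a point or a joint stands for the part that bears it (a point fixed in the world has none). Each returns a list of dicts, best first, with "p" (0 to 1); they miss things now and then, are a little off and sometimes report something else, mostly with a low value. They report only what shows in the picture. A call takes as long as a camera call.
- boxes_of(name, camera): "bbox" ([left, top, right, bottom] in pixels, round what is visible of it).
- masks_of(name, camera): "pixels" (420x560 bool, what is visible of it) and "bbox" ([left, top, right, bottom] in pixels, round what is visible of it).
The state is a dict: "t": time; "joints": joint angles; "qd": joint speeds; "tau": joint torques, N m; "ee_pos": TCP position; "tool_rot": TCP orientation; "wrist_force": force on the tool from outside, world axes, zero at the start; "torque": the same for the moment, N m; "grip_width": opening from 0.0 (shut) to 1.0 (fully open).
Only numpy, scipy, OpenCV 4.12 (cv2) and the standard library are available. Lean on these libraries where they do the work, as an engineer would, in place of code of your own. Each camera call takes 0.05 s, during which the arm holds its last target.

## Working session

There is one attempt and no reset: what is moved stays moved. The work goes in short steps, Python scripts to look and compute and a tool call to move; the robot and the scene stay as the last step left them, time stands still between calls to the robot, and variables do not carry over. Pictures are saved under pics/ and viewed, and the job is handed in when it is done.

Besides the shell and the picture viewer there is one more tool, called after "Emit:" by a JSON object that holds its "fn" and its "kwargs", one argument or row to a line. apply_moves: Moves the arm, as the interface text tells. Its arguments: {"type":"object","properties":{"plan":{"type":"array"},"newtons":{"type":"number"}},"required":["plan"]}

```bash
mkdir -p pics; python3 - <<'E'
from workcell import *
import cv2
for n in("top","side"):
    cv2.imwrite(f"pics/{n}0.png",camera(n))
    p=camera_params(n);print(n,p)
    for k in("station","wheel","module_a","cleaner"):
        print(k,[(round(b["p"],2),[int(v) for v in b["bbox"]]) for b in boxes_of(k,n)[:3]])
o=bot.get_obs();print(o,bot.grip_point_offset)
E
```

```text
top {'intrinsics': array([[507.71632092,   0.        , 268.83983645],
       [  0.        , 507.71632092, 213.38757308],
       [  0.        ,   0.        ,   1.        ]]), 'k1': -0.04240070244296868, 'world_to_cam': array([[ 1.13642307e-01, -9.93520814e-01,  1.34860533e-03,
         8.44841478e-04],
       [-9.66496742e-01, -1.10865441e-01, -2.31501407e-01,
         6.06681618e-01],
       [ 2.30150980e-01,  2.50049313e-02, -9.72833634e-01,
         8.36149017e-01],
       [ 0.00000000e+00,  0.00000000e+00,  0.00000000e+00,
         1.00000000e+00]])}
station [(0.62, [295, 180, 445, 342])]
wheel [(0.87, [329, 235, 401, 306])]
module_a [(0.86, [321, 162, 348, 188]), (0.75, [412, 286, 439, 314]), (0.61, [292, 181, 447, 340])]
cleaner [(0.89, [269, 226, 293, 250])]
side {'intrinsics': array([[441.99662175,   0.        , 283.24948487],
       [  0.        , 441.99662175, 207.48576643],
       [  0.        ,   0.        ,   1.        ]]), 'k1': -0.12268390689358684, 'world_to_cam': array([[-0.82169906, -0.56974801,  0.01406582,  0.52515468],
       [-0.34159826,  0.47260228, -0.81237781
[... 403 characters left out ...]
: array([ 1.31151482,  0.50749941, -0.23761762,  1.50025045,  0.12570399,
        1.14887966, -0.15477876]), 'qd': array([ 7.50944028e-05, -1.83677340e-03, -1.45096279e-03, -2.83266526e-03,
        1.54588406e-03, -1.31422037e-03, -8.91773126e-04]), 'tau': array([ 1.06438416e-03, -6.19843912e+01, -2.18228213e+00, -2.49767518e+01,
        1.38589295e-02,  3.11948723e-03,  1.96873984e-07]), 'ee_pos': array([ 0.22293986, -0.58385434,  0.2312585 ]), 'tool_rot': array([ 8.23639532e-01, -5.67113676e-01, -1.99489098e-05, -2.13592510e-05]), 'wrist_force': array([ 0.30243638,  0.46051299, -0.56678701]), 'torque': array([ 0.03867207, -0.00940043, -0.02227681]), 'grip_width': 1.0017927072299946} 0.0187
```

```bash
python3 - <<'E'
import cv2
a=cv2.imread("pics/top0.png")[140:360,240:470];cv2.imwrite("pics/t0c.png",cv2.resize(a,None,fx=2.7,fy=2.7,interpolation=cv2.INTER_CUBIC))
a=cv2.imread("pics/side0.png")[120:260,250:440];cv2.imwrite("pics/s0c.png",cv2.resize(a,None,fx=4,fy=4,interpolation=cv2.INTER_CUBIC))
E
```

```text
(no output)
```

View pics/top0.png

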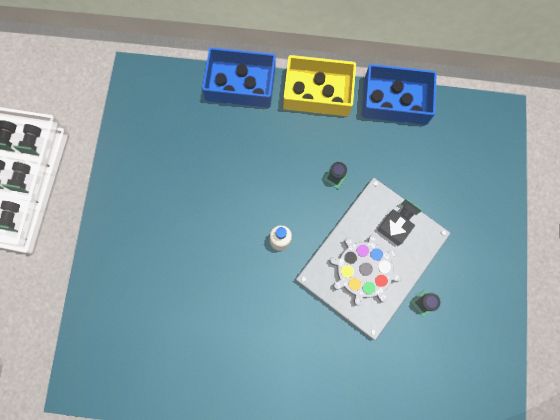

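View pics/t0c.png

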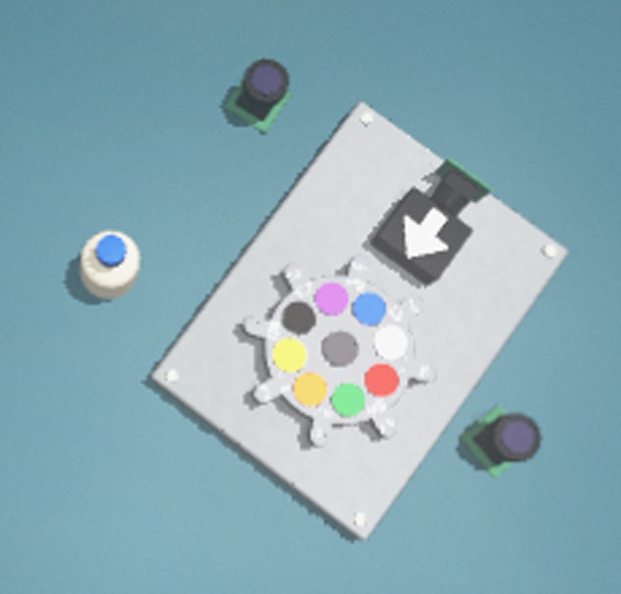

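View pics/s0c.png

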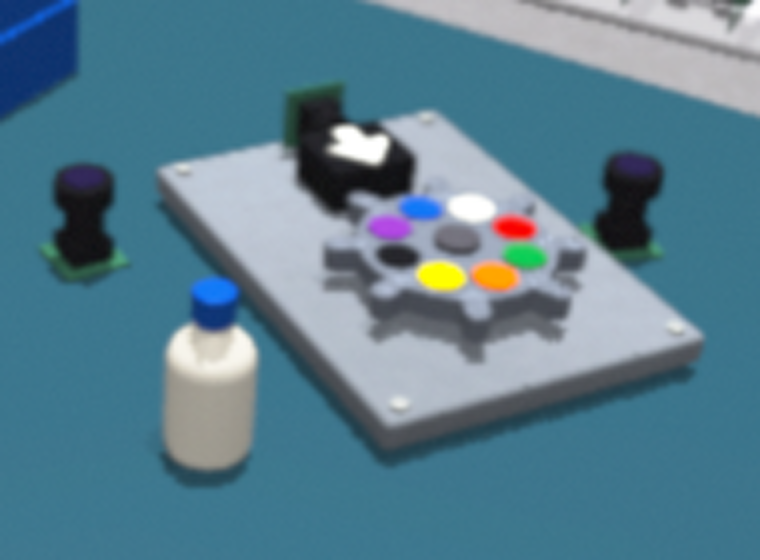

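```bash
cat > h.py <<'E'
from workcell import *
import cv2,numpy as np
from scipy.optimize import least_squares
def cp(n):
    p=camera_params(n);return p["intrinsics"],p["k1"],p["world_to_cam"]
def proj(n,P):
    K,k,T=cp(n);P=np.atleast_2d(P);c=P@T[:3,:3].T+T[:3,3];s=c[:,:2]/c[:,2:];s=s*(1+k*(s**2).sum(1,keepdims=True))
    return s@K[:2,:2].T+K[:2,2]
def unproj(n,px,z):
    K,k,T=cp(n);d=(np.array(px,float)-K[:2,2])/[K[0,0],K[1,1]];s=d.copy()
    for _ in range(20): s=d/(1+k*(s@s))
    r=T[:3,:3].T@np.array([*s,1]);o=-T[:3,:3].T@T[:3,3];return o+r*(z-o[2])/r[2]
HUE=dict(green=(50,75),red=None,orange=(14,21),yellow=(25,33),purple=(140,160),blue=(104,118))
def filt(img,n,bb):
    out={};l,t,r,b=[int(v) for v in bb];l-=3;t-=3;r+=3;b+=3
    h=cv2.cvtColor(img[t:b,l:r],cv2.COLOR_BGR2HSV).astype(int)
    for c,g in HUE.items():
        m=(h[...,1]>110)&(h[...,2]>100)
        m&=((h[...,0]<7)|(h[...,0]>173)) if g is None else (h[...,0]>=g[0])&(h[...,0]<=g[1])
        k,lab,st,ce=cv2.connectedComponentsWithStats(m.astype(np.uint8))
        if k>1:
            i=1+st[1:,4].argmax()
            if st[i,4]>25: out[c]=ce[i]+[l,t]
    return out
E
python3 - <<'E'
from h import *
order=["green","red","white","blue","purple","black","yellow","orange"] # cw from green? ccw wheel
im={n:camera(n) for n in("top","side")}
F={}
for n in im:
    b=boxes_of("wheel",n)[0]["bbox"];F[n]=filt(im[n],n,b)
    print(n,{c:(v.round(1).tolist(),unproj(n,v,.044)[:2].round(4).tolist()) for c,v in F[n].items()})
order=["green","red","white","blue","purple","black","yellow","orange"]
def pts(v):
    return {c:np.array([v[0]+.034*np.cos(v[2]-i*-0+ i*np.pi/4),v[1]+.034*np.sin(v[2]+i*np.pi/4),.044]) for i,c in enumerate(order)}
for sgn in("both","top","side"):
    ns=["top","side"] if sgn=="both" else [sgn]
    best=None
    for a0 in np.arange(0,6.3,.7):
      for s in(1,-1):
        def f(v):
            r=[]
            for n in ns:
                for c,q in F[n].items():
                    a=v[2]+s*order.index(c)*np.pi/4
                    r.append(proj(n,[v[0]+.034*np.cos(a),v[1]+.034*np.sin(a),.044])[0]-q)
            return np.ravel(r)
        q=least_squares(f,[*unproj("top",[365,269],.044)[:2],a0])
        if best is None or q.cost<best[0]: best=(q.cost,s,q.x,np.abs(q.fun).max())
    print(sgn,best, np.degrees(best[2][2])%360)
# arrow + screws hand
for px in([122+0,0],):pass
ax=unproj("top",[240+340/2.7,140+349/2.7],.048);tip=unproj("top",[240+407/2.7,140+258/2.7],.048)
print("hub",ax,"tip",tip,np.linalg.norm(tip-ax))
C=[(362,101),(568,249),(363,538),(151,376)]
P=[unproj("top",[240+x/2.7,140+y/2.7],.022) for x,y in C]
for i in range(4):
    d=P[(i+1)%4]-P[i];print(P[i][:2].round(4),np.linalg.norm(d).round(4),np.degrees(np.arctan2(d[1],d[0])).round(2))
for n in("top","side"):
  for k in("module_a","cleaner"):
    for b in boxes_of(k,n)[:2]:
        l,t,r,bb=b["bbox"]; print(n,k,unproj(n,[(l+r)/2,(t+bb)/2],.04 if k=="cleaner" else .03)[:2].round(3))
E
```

```text
top {'red': ([380.9, 280.2], [0.5098, -0.1429]), 'yellow': ([347.0, 271.1], [0.5191, -0.081]), 'blue': ([376.4, 253.9], [0.5564, -0.1317])}
side {'green': ([380.6, 183.5], [0.4935, -0.1218]), 'red': ([378.1, 176.5], [0.5086, -0.1427]), 'orange': ([373.5, 188.5], [0.4972, -0.0971]), 'yellow': ([359.8, 188.8], [0.5182, -0.0806]), 'purple': ([346.9, 176.4], [0.5594, -0.1058]), 'blue': ([354.8, 171.6], [0.5553, -0.132])}Traceback (most recent call last):
  File "<stdin>", line 23, in <module>
    return func(*args, **kwargs)
    result = trf(vector_fun.fun, vector_fun.jac, x0, f0, J0, lb, ub, ftol, xtol,
                 gtol, max_nfev, x_scale, loss_function, tr_solver,
                 tr_options.copy(), verbose, callback=callback_wrapped)
    return trf_no_bounds(
        fun, jac, x0, f0, J0, ftol, xtol, gtol, max_nfev, x_scale,
        loss_function, tr_solver, tr_options, verbose, callback=callback)
    f_new = fun(x_new)
    self._update_fun()
    ~~~~~~~~~~~~~~~~^^
    self.f = self.fun_wrapped(xp_copy(self.x))
             ~~~~~~~~~~~~~~~~^^^^^^^^^^^^^^^^^
    return np.atleast_1d(self.fun(x))
                         ~~~~~~~~^^^
    return self.f(x, *self.args, **self.kwargs)
           ~~~~~~^^^^^^^^^^^^^^^^^^^^^^^^^^^^^^
  File "<stdin>", line 21, in f
  File "h.py", line 7, in proj
    K,k,T=cp(n);P=np.atleast_2d(P);c=P@T[:3,:3].T+T[:3,3];s=c[:,:2]/c[:,2:];s=s*(1+k*(s**2).sum(1,keepdims=True))
          ~~^^^
  File "h.py", line 5, in cp
    p=camera_params(n);return p["intrinsics"],p["k1"],p["world_to_cam"]
ValueError: time passes only in moves, steps and waits
```

```bash
python3 - <<'E'
s=open('h.py').read()
s=s.replace('def cp(n):','import functools\n@functools.cache\ndef cp(n):').replace('>110)','>80)').replace('>25:','>18:')
s+='''
order=["green","red","white","blue","purple","black","yellow","orange"]
def fit(F,ns,fixed=None):
    best=None
    for a0 in np.arange(0,6.3,1):
        def f(v):
            x,y=fixed if fixed is not None else v[1:]
            return np.ravel([proj(n,[x+.034*np.cos(v[0]+order.index(c)*np.pi/4),y+.034*np.sin(v[0]+order.index(c)*np.pi/4),.044])[0]-q for n in ns for c,q in F[n].items()])
        q=least_squares(f,[a0] if fixed is not None else [a0,.526,-.113])
        if best is None or q.cost<best[0]: best=(q.cost,q.x,np.abs(q.fun).max())
    return best
'''
open('h.py','w').write(s)
E
python3 - <<'E'
from h import *
im={n:cv2.imread(f"pics/{n}0.png") for n in("top","side")}
B=dict(top=[329,235,401,306],side=[330,167,395,206])
F={n:filt(im[n],n,B[n]) for n in im}
for n in F: print(n,{c:unproj(n,v,.044)[:2].round(4).tolist() for c,v in F[n].items()})
for ns in(["top","side"],["top"],["side"]):
    b=fit(F,ns);print(ns,b,np.degrees(b[1][0])%360)
ax=unproj("top",[240+340/2.7,140+349/2.7],.048);tip=unproj("top",[240+407/2.7,140+258/2.7],.048)
print("hub",ax,"tip",tip,np.linalg.norm(tip-ax),np.degrees(np.arctan2(*(tip-ax)[1::-1])))
C=[(362,101),(568,249),(363,538),(151,376)]
P=[unproj("top",[240+x/2.7,140+y/2.7],.022) for x,y in C]
for i in range(4):
    d=P[(i+1)%4]-P[i];print(P[i][:2].round(4),np.linalg.norm(d).round(4),np.degrees(np.arctan2(d[1],d[0])).round(2))
for n,k,bx in(("top",.025,[321,162,348,188]),("top",.025,[412,286,439,314]),("top",.04,[269,226,293,250]),("side",.025,[262,161,280,188]),("side",.025,[395,159,418,187]),("side",.04,[288,188,313,237])):
    l,t,r,b=bx;print(n,unproj(n,[(l+r)/2,(t+b)/2],k)[:2].round(3))
E
```

```text
top {'green': [0.4941, -0.1218], 'red': [0.5095, -0.143], 'yellow': [0.5194, -0.0806], 'purple': [0.5605, -0.106], 'blue': [0.5564, -0.1317]}
side {'green': [0.4929, -0.1222], 'red': [0.5087, -0.1432], 'orange': [0.4972, -0.0971], 'yellow': [0.5184, -0.0808], 'purple': [0.5594, -0.106], 'blue': [0.5558, -0.1321]}
['top', 'side'] (np.float64(0.5071708258436319), array([ 3.38046376,  0.52681118, -0.11404415]), np.float64(0.4550001052337507)) 193.686306472006
['top'] (np.float64(0.023428108372010238), array([-2.90700357,  0.52729669, -0.1138737 ]), np.float64(0.12438697314797764)) 193.44096431901153
['side'] (np.float64(0.0691951951139126), array([ 3.38351163,  0.52634853, -0.11420347]), np.float64(0.19265006313912636)) 193.8609364998506
hub [ 0.52573718 -0.11399605  0.048     ] tip [ 0.59220719 -0.15469672  0.048     ] 0.07794104822097268 -31.479818959913164
[ 0.708  -0.1219] 0.1758 -121.18
[ 0.617  -0.2723] 0.2477 148.52
[ 0.4058 -0.1429] 0.176 58.89
[0.4967 0.0078] 0.2479 -31.53
top [ 0.703 -0.045]
top [ 0.485 -0.23 ]
top [0.567 0.043]
side [ 0.704 -0.048]
side [ 0.476 -0.223]
side [0.571 0.045]
```

The wheel starts with blue at the arrow (−2.356 rad, i.e. 3 clicks to go). The axle is near (0.527, −0.114) and the station yaw near −31.4°. I'll shut the fingers, turn the tool's x toward the axle, and move above the robot-side edge.

Emit:
{"fn": "apply_moves", "kwargs": {
  "plan": [-1,0,0,0,-9.4,-1,0,0,0,-9.4,-1,0,0,0,-9.4,-1,0,0,0,-9.4,-1,-0.0045,-0.0466,0,0,-1,-0.0045,-0.0466,0,0,-1,-0.0045,-0.0466,0,0,-1,-0.0045,-0.0466,0,0,-1,-0.0045,-0.0466,0,0,-1,-0.0045,-0.0466,0,0,-1,-0.0045,-0.0466,0,0,-1,-0.0045,-0.0466,0,0,-1,-0.0045,-0.0466,0,0,-1,-0.0045,-0.0466,0,0,-1,-0.0045,-0.0466,0,0,-1,-0.0045,-0.0466,0,0,-1,0,0,0,0,-1,0,0,0,0],
  "newtons": 30
}}

```text
t: 2.95
ee_pos: [0.4688, -0.0793, 0.2312]
tool_rot: [0.962, -0.271, -0.0, 0.0]
wrist_force: [-0.2, 0.1, 0.1]
grip_width: 0.002
```

Emit:
{"fn": "apply_moves", "kwargs": {
  "plan": [-1,-0.001,-0.001,0.04,0,-1,0,0,0.04,0,-1,0,0,0.04,0,-1,0,0,0.04,0,-1,0,0,0,0,-1,0,0,0,0]
}}

```text
t: 3.7
ee_pos: [0.4692, -0.0783, 0.0724]
tool_rot: [0.962, -0.272, 0.0, 0.0]
wrist_force: [-0.1, -0.0, 0.7]
grip_width: 0.003
```

```bash
python3 - <<'E'
from h import *
o=bot.get_obs();print(o["ee_pos"],o["t"])
t=camera("top");s=camera("side");cv2.imwrite("pics/t1.png",t);cv2.imwrite("pics/s1.png",s)
a=cv2.resize(t[170:350,270:460],None,fx=2.1,fy=2.1);b=cv2.resize(s[110:250,270:440],None,fx=2.35,fy=2.35)
h=min(len(a),len(b));cv2.imwrite("pics/c1.png",np.hstack([a[:h],b[:h]]))
E
```

```text
[ 0.46920549 -0.07825747  0.07236228] 3.7
```

View pics/c1.png

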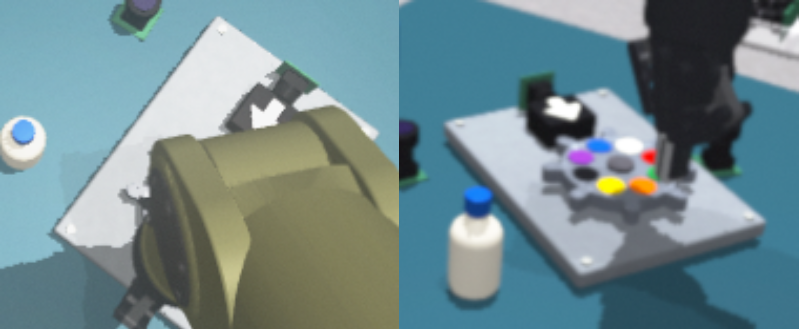

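The side view shows the fingertips at about crop (672,180), just outside the disc on the robot side and over the gap. I'll go down into the gap.

Emit:
{"fn": "apply_moves", "kwargs": {
  "plan": [-1,-0.001,0,0.02,0,-1,0,0,0.01,0,-1,0,0,0.008,0,-1,0,0,0,0]
}}

```text
t: 4.3
ee_pos: [0.4678, -0.077, 0.0332]
tool_rot: [0.962, -0.271, -0.0, 0.0]
wrist_force: [1.0, -0.7, 0.0]
grip_width: 0.001
```

```bash
cat > look.py <<'E'
from h import *
import sys
k=sys.argv[1];o=bot.get_obs();s=camera("side");cv2.imwrite(f"pics/s{k}.png",s)
cv2.imwrite(f"pics/z{k}.png",cv2.resize(s[120:250,270:440],None,fx=4,fy=4,interpolation=cv2.INTER_CUBIC))
A=np.array([.5268,-.114]);d=o["ee_pos"][:2]-A;y=np.radians(-31.45)
u=np.array([np.cos(y),np.sin(y)]);v=np.array([-u[1],u[0]])
a=2*np.arctan2(o["tool_rot"][1],o["tool_rot"][0])
print("t",o["t"],"tcp st",(d@u).round(4),(d@v).round(4),"R",np.hypot(*d).round(4),"ang",np.degrees(np.arctan2(d@v,d@u)).round(1)%360,"z",o["ee_pos"][2].round(4),"toolx-st",np.degrees(a-y).round(1),o["wrist_force"].round(1))
F={"side":filt(s,"side",[330,167,395,206])}
b=fit(F,["side"],[.5263,-.1142]);print(list(F["side"]),"wheel",((b[1][0]-y+np.pi)%(2*np.pi)-np.pi).round(3),"res",b[2].round(2))
E
python3 look.py 2
```

```text
t 4.3 tcp st -0.0696 0.0008 R 0.0696 ang 179.3 z 0.0332 toolx-st -0.0 [ 1.  -0.7  0. ]
['orange', 'yellow', 'purple', 'blue'] wheel -2.363 res 0.38
```

View pics/z2.png

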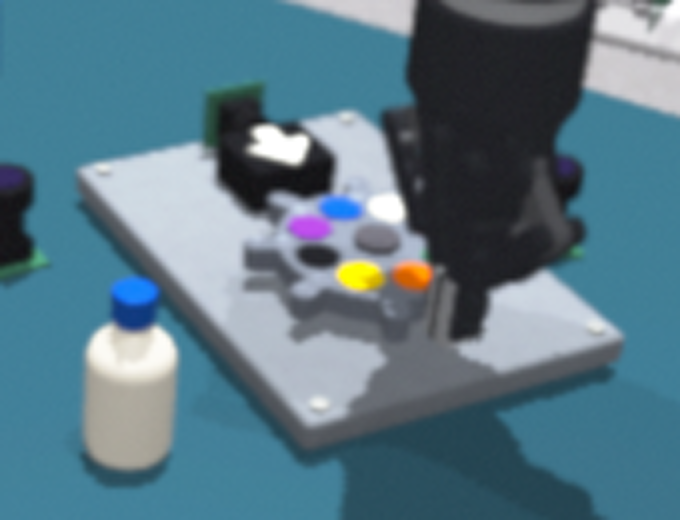

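Emit:
{"fn": "apply_moves", "kwargs": {
  "plan": [-1,0.0002,0.0055,0,-4.5,-1,0.0002,0.0055,0,-4.5,-1,0.0002,0.0055,0,-4.5,-1,0.0002,0.0055,0,-4.5]
}}

```text
t: 4.85
ee_pos: [0.4597, -0.0967, 0.0338]
tool_rot: [0.993, -0.116, 0.0, -0.0]
wrist_force: [-0.0, 2.8, -0.1]
grip_width: -0.001
```

```bash
python3 look.py 3
```

```text
t 4.85 tcp st -0.0663 -0.0203 R 0.0693 ang 197.0 z 0.0338 toolx-st 18.1 [-0.   2.8 -0.1]
['green', 'red', 'orange', 'yellow', 'purple', 'blue'] wheel -2.232 res 0.62
```

View pics/z3.png

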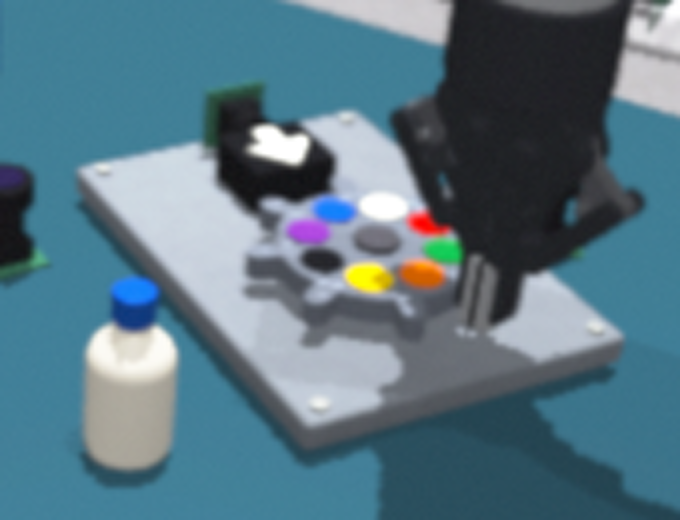

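The lobe is engaged at 2.8 N and the wheel has moved about 7°. I'll carry on along the arc to finish the click.

Emit:
{"fn": "apply_moves", "kwargs": {
  "plan": [-1,0.0002,0.0055,0,-4.5,-1,0.0002,0.0055,0,-4.5,-1,0.0002,0.0055,0,-4.5,-1,0.0002,0.0055,0,-4.5,-1,0.0002,0.0055,0,-4.5,-1,0.0002,0.0055,0,-4.5,-1,0,0,0,0]
}}

```text
t: 5.78
ee_pos: [0.4596, -0.1304, 0.0335]
tool_rot: [0.993, 0.116, 0.0, 0.0]
wrist_force: [-0.3, 0.9, 0.6]
grip_width: 0.002
```

```bash
python3 look.py 4
```

```text
t 5.775 tcp st -0.0488 -0.0491 R 0.0692 ang 225.1 z 0.0335 toolx-st 44.8 [-0.3  0.9  0.6]
['green', 'red', 'orange', 'yellow', 'purple', 'blue'] wheel -1.567 res 0.3
```

View pics/z4.png

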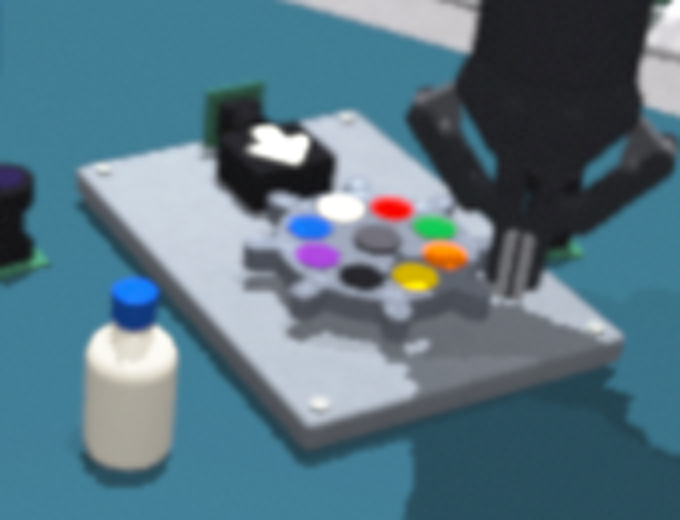

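The first click is done: the wheel reads −1.57 with white at the arrow. I'll lift, arc back to 180°, and lower into the next gap.

Emit:
{"fn": "apply_moves", "kwargs": {
  "plan": [-1,0,0,-0.015,0,-1,0,0,-0.015,0,-1,0,0,0,0,-1,0.0009,-0.0109,0,9,-1,0.0009,-0.0109,0,9,-1,0.0009,-0.0109,0,9,-1,0.0009,-0.0109,0,9,-1,0.0009,-0.0109,0,9,-1,0,0,0,0,-1,0,0,0,0]
}}

```text
t: 7.08
ee_pos: [0.4676, -0.0776, 0.0633]
tool_rot: [0.963, -0.27, -0.0, 0.0]
wrist_force: [0.3, -0.8, 0.5]
grip_width: 0.002
```

```bash
python3 look.py 5
```

```text
t 7.075 tcp st -0.0695 0.0001 R 0.0695 ang 179.9 z 0.0633 toolx-st 0.1 [ 0.3 -0.8  0.5]
['green', 'red', 'yellow', 'purple', 'blue'] wheel -1.546 res 1.63
```

Back at 180°, so I'll lower and do the second click.

Emit:
{"fn": "apply_moves", "kwargs": {
  "plan": [-1,0,0,0.015,0,-1,0,0,0.015,0,-1,0,0,0,0,-1,0.0002,0.0055,0,-4.5,-1,0.0002,0.0055,0,-4.5,-1,0.0002,0.0055,0,-4.5,-1,0.0002,0.0055,0,-4.5,-1,0.0002,0.0055,0,-4.5,-1,0.0002,0.0055,0,-4.5,-1,0.0002,0.0055,0,-4.5,-1,0.0002,0.0055,0,-4.5,-1,0.0002,0.0055,0,-4.5,-1,0.0002,0.0055,0,-4.5,-1,0,0,0,0]
}}

```text
t: 8.88
ee_pos: [0.4593, -0.1308, 0.0332]
tool_rot: [0.993, 0.117, -0.0, -0.0]
wrist_force: [0.6, 0.2, -1.0]
grip_width: -0.001
```

```bash
python3 look.py 6
```

```text
t 8.875 tcp st -0.0488 -0.0496 R 0.0696 ang 225.4 z 0.0332 toolx-st 44.9 [ 0.6  0.2 -1. ]
['green', 'red', 'orange', 'yellow', 'purple', 'blue'] wheel -0.789 res 0.23
```

View pics/z6.png

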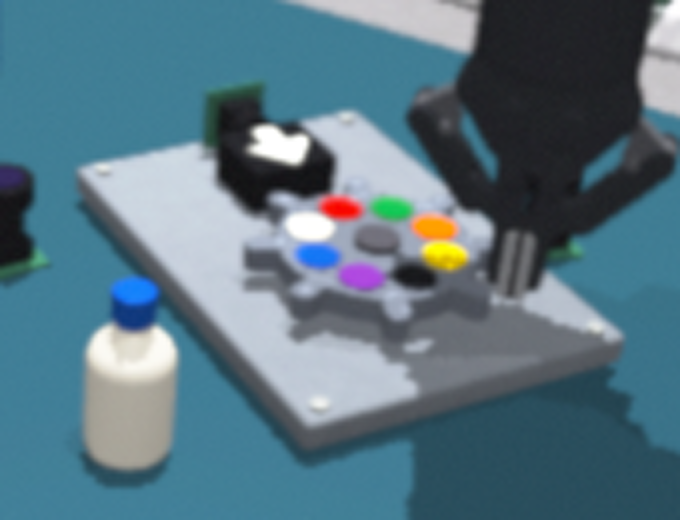

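Red is now at the arrow (−0.79). One more click: back again.

Emit:
{"fn": "apply_moves", "kwargs": {
  "plan": [-1,0,0,-0.015,0,-1,0,0,-0.015,0,-1,0,0,0,0,-1,0.0009,-0.0109,0,9,-1,0.0009,-0.0109,0,9,-1,0.0009,-0.0109,0,9,-1,0.0009,-0.0109,0,9,-1,0.0009,-0.0109,0,9,-1,0,0,0,0,-1,0,0,0,0]
}}

```text
t: 10.18
ee_pos: [0.4676, -0.0779, 0.0632]
tool_rot: [0.963, -0.27, -0.0, 0.0]
wrist_force: [0.3, -0.6, -0.3]
grip_width: -0.002
```

```bash
python3 look.py 7
```

```text
t 10.175 tcp st -0.0693 -0.0001 R 0.0693 ang 180.1 z 0.0632 toolx-st 0.1 [ 0.3 -0.6 -0.3]
['green', 'red', 'orange', 'yellow', 'purple', 'blue'] wheel -0.785 res 3.45
```

Emit:
{"fn": "apply_moves", "kwargs": {
  "plan": [-1,0,0,0.015,0,-1,0,0,0.015,0,-1,0,0,0,0,-1,0.0002,0.0055,0,-4.5,-1,0.0002,0.0055,0,-4.5,-1,0.0002,0.0055,0,-4.5,-1,0.0002,0.0055,0,-4.5,-1,0.0002,0.0055,0,-4.5,-1,0.0002,0.0055,0,-4.5,-1,0.0002,0.0055,0,-4.5,-1,0.0002,0.0055,0,-4.5,-1,0.0002,0.0055,0,-4.5,-1,0.0002,0.0055,0,-4.5,-1,0,0,0,0]
}}

```text
t: 11.98
ee_pos: [0.4593, -0.1311, 0.0332]
tool_rot: [0.993, 0.117, -0.0, -0.0]
wrist_force: [-0.2, -0.4, 1.5]
grip_width: -0.0
```

```bash
python3 look.py 8
```

```text
t 11.975 tcp st -0.0487 -0.0498 R 0.0697 ang 225.7 z 0.0332 toolx-st 44.9 [-0.2 -0.4  1.5]
['green', 'red', 'orange', 'yellow', 'purple', 'blue'] wheel 0.001 res 0.34
```

View pics/z8.png

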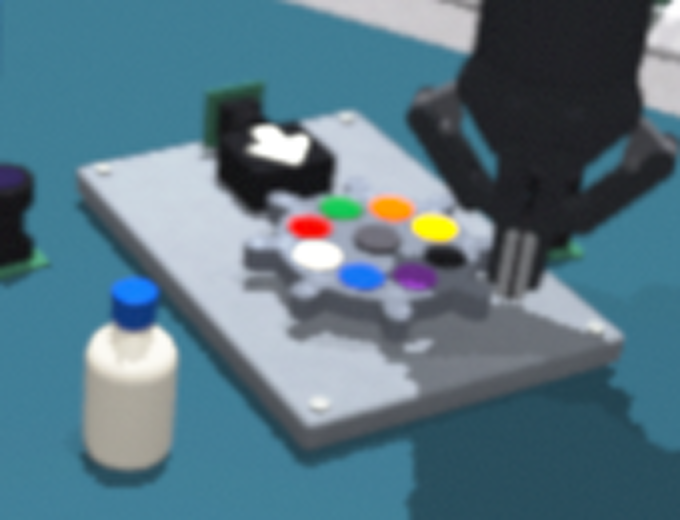

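Green is at the arrow (0.001). I'll lift straight up and back the hand away.

Emit:
{"fn": "apply_moves", "kwargs": {
  "plan": [-1,0,0,-0.015,0,-1,0,0,-0.025,0,-1,0,0,-0.04,0,-1,0,0,-0.05,0,-1,0,0,-0.05,0,-1,0,0.05,0,0,-1,0,0.05,0,0,-1,0,0.05,0,0,-1,0,0.05,0,0,-1,0,0.05,0,0,-1,0,0,0,0,-1,0,0,0,0,-1,0,0,0,0]
}}

```text
t: 13.65
ee_pos: [0.518, -0.3719, 0.2141]
tool_rot: [0.993, 0.119, 0.0, -0.0]
wrist_force: [0.6, 0.5, 0.4]
grip_width: -0.001
```

```bash
python3 look.py 9; python3 -c "
from h import *
t=camera('top');cv2.imwrite('pics/t9.png',t)
for k in('module_a','cleaner'):
  for n in('top','side'): print(n,k,[(round(b['p'],2),[int(v) for v in b['bbox']]) for b in boxes_of(k,n)[:3]])
"
```

```text
t 13.65 tcp st 0.127 -0.2246 R 0.258 ang 299.5 z 0.2141 toolx-st 45.1 [0.6 0.5 0.4]
['green', 'red', 'orange', 'yellow', 'purple', 'blue'] wheel 0.0 res 0.26
top module_a [(0.85, [413, 291, 437, 316]), (0.58, [322, 161, 346, 191])]
side module_a [(0.72, [258, 163, 284, 187]), (0.71, [395, 161, 417, 186])]
top cleaner [(0.97, [270, 226, 292, 250])]
side cleaner [(0.58, [291, 190, 310, 237])]
```

View pics/t9.png

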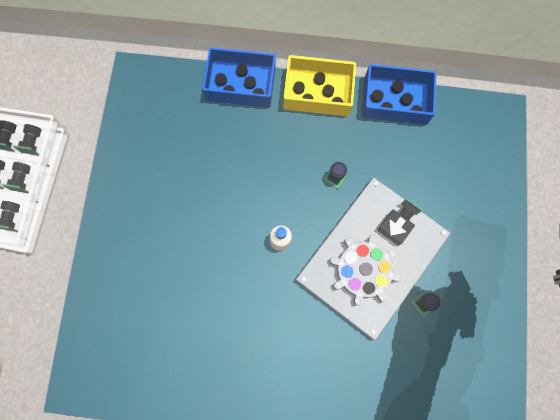

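View pics/z9.png

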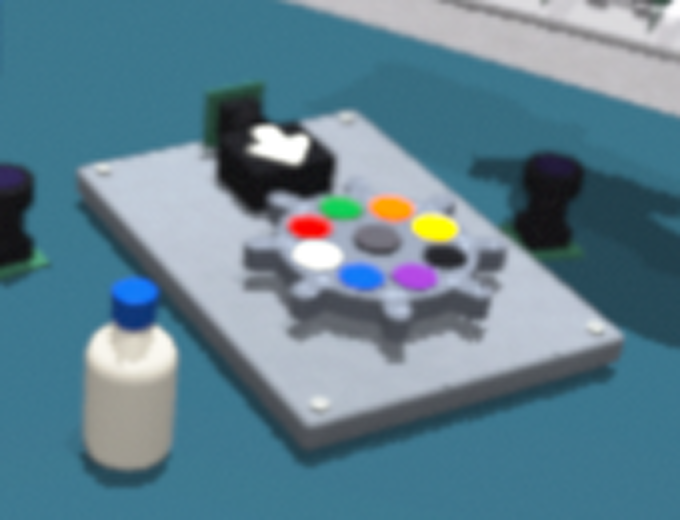

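Green is at (377,254) in the top view, in line with the arrow tip. The modules and the bottle are where they were, and the hand is clear.

```bash
python3 -c "
from workcell import bot
print(bot.close_job())"
```

```text
the job is handed in; nothing more can be done
None
```

The green filter is clicked in at the arrow, reached in three single counterclockwise clicks (blue → white → red → green). I pushed the lobes with the shut fingertips. Each stroke stopped with the tips inside a gap between lobes, so the wheel had no room to run past.

- **Wheel:** the fit on the last side picture reads 0.000 rad (residual 0.26 px), and the top picture also shows green at the arrow. After each click it read −1.567, −0.789 and 0.001.
- **Weaker readings:** two fits, taken while the hand partly hid the wheel, had larger residuals of 1.6 and 3.5 px. They still agreed with the same click.
- **Bystanders:** both lens modules and the cleaner bottle show in their original places. The detection boxes differ from the first ones by no more than about 5 px, which is detector scatter.
- **Hand and time:** the hand finished clear at 0.21 m height with about zero wrist force, and the highest wrist force I read while pushing was about 3 N. The arm's clock read about 14 s when I handed in.

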